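# Tilt a slide carrier out of its bin and square it on the stage

## Robot

A 7-joint arm with a two-finger parallel gripper is mounted at the origin on the work surface. World frame = base frame: x ahead of the robot, y to its left, z up, the work surface at z = 0. Lengths are in m, angles in rad, forces in N, time in s.
With the tool pointing down it reaches from about 0.4 to 0.85 m from the base axis. Payload 10.4 kg.
Tool frame: the origin (TCP) lies on the centre line of the jaws, within the pads' length; the fingertips stand 11 mm ahead of it and the grasp point (between the pads) lies 8 mm behind it (manip.finger_overhang is the distance from the TCP to the fingertips, in m); z points along the fingers, y is the line along which they close (so a half turn about z gives the same grasp; the last joint's range is limited). The gripper opens to 85 mm and grips with 20 to 120 N. Pads are 22 mm wide; open, the fingers measure 114 mm over their backs; the gripper's body (76 mm by 85 mm) begins 54 mm behind the grasp point. The pads swing forward as they close: fully open they stand 13 mm farther back than shut.
Start: joints at [1.233, 0.332, -0.065, 1.46, 0.022, 1.35, -0.088], TCP at [0.194, -0.594, 0.242] pointing down, gripper open.
Joint ranges: [-2.6, 2.6], [-0.5, 2.12], [-1.47, 1.34], [0.16, 2.42], [-1.27, 4.41], [0.06, 2.06], [-2.6, 2.6]. Speed limits (rad/s): [2.22, 2.22, 2.79, 2.79, 3.14, 3.14, 3.14].

## Interface

Orientations are given as a unit quaternion [x, y, z, w].
In Python, from workcell import manip, imaging, workorder gives the robot as it stands.
- The arm moves only by the tool jog_arm, never from a script. Its argument "deltas" is a list of rows, each an object with "gripper": the opening, from 0 (shut) to 1 (fully open); "offset": the shift along the tool's x, y, z in m, a list of three; "rotation": the turn, a rotation vector about the tool's x, y, z in degrees, a list of three. In form: [{"gripper": gripper, "offset": [tx, ty, tz], "rotation": [ax, ay, az]}, ...]. A call has 1 to 20 rows; each row shifts and turns the commanded pose from where the row before left it, along the tool's axes as they then stand; what a row does not reach is not made up. A row lasts 1/10 s, in which the tool goes at most 50 mm and 8.59 degrees, less where a joint would pass 70% of its speed; a pose out of reach is approached as far as the arm can. A call with a gripper value outside its range is refused whole. The fingers move at their own pace and stop on an object; "newtons" is the grip in N (left out, the last holds). Time passes only in rows, so rows that do not move let the fingers close. It gives the time, the measured TCP pose, the force, the opening and the grip force at its end, in the units of the state.
- manip.get_obs(): the state, without advancing time (a new reading comes with each control period).
- imaging.camera(name): name is "scene" or "top" or "wrist"; returns the picture (400x640x3 uint8, blue, green, red); there is no depth.
- imaging.camera_model(name): a dict with "camera_matrix" (3x3 intrinsics, pixels), "world_to_cam" (4x4, takes a point from world to camera coordinates); the wrist camera has in their place "hand_eye" (4x4, takes a point from camera to tool coordinates, whose origin is the TCP and whose axes are the flange's). Camera axes: x right, y up, looking along -z (the intrinsics and any distortion apply to the point x, -y, -z); pixel columns grow to the right and rows downward; lengths in m; the calibration is good to about 2 mm. A picture is of the moment at which its call begins: read the wrist's pose just before it. camera_model takes no time and is no camera call.
- workorder.hand_in(): hands the job in; it is judged then, once.
The state is a dict: "clock": time; "joint_pos": joint angles; "joint_velocities": joint speeds; "tau": joint torques, N m; "position": TCP position; "ee_rot": TCP orientation; "ft_force": force on the tool from outside, world axes, zero at the start; "torque": the same for the moment, N m; "grip_width": opening from 0.0 (shut) to 1.0 (fully open); "grasp_force": force on a finger pad.
Only numpy, scipy, OpenCV 4.12 (cv2) and the standard library are available. Lean on these libraries where they do the work, as an engineer would, in place of code of your own. Each camera call takes 0.05 s, during which the arm holds its last target. There are 200 camera calls.

## Task

Tilt the slide carrier out of its deep blue bin by raising its handle end, because its other end lies under a fixed yellow ledge. Without dropping it, lay it flat on the black microscope stage with its handle end towards the two red pins and about two centimetres short of them, then slide it along the stage until its straight front edge touches both pins at once, and let go. Leave the other things as they stand.

Things in the scene. Friction and masses are not known exactly. Their poses are not given: they have to be found in the camera images.
- bin: Deep narrow blue bin, open on top, fixed to the table. Outer 162 (x) x 108 (y) x 70 mm high, walls 4 mm, floor 5 mm: 154 x 100 x 65 mm inside. Origin: centre of its underside; x along its length, away from the robot, z up. The carrier lies flat on its floor, head edge away from the robot, within about 7 mm of the middle.
- bin_ledge (a point): Middle of the free edge of the bin's fixed yellow ledge, on its underside, 36 mm above the inner floor. The ledge is 4 mm thick, full width, and reaches 40 mm in from the near (-x) wall over the carrier's tail. Head end raised to a slope of about 30 degrees (20 to 40 works), the carrier can be drawn out up its own slope, over the far wall.
- carrier_grip (a point): Grip point on the carrier's orange handle, an upright slab 8 mm thick (along x), 50 mm wide (along y), reaching from the plate's top to 61 mm above the plate's underside. The point is mid-thickness, mid-width, 42 mm above the plate's underside, 45 mm from the head edge, 95 mm from the tail edge. x points to the head edge, y across, z up.
- carrier_head (a point): Middle of the carrier's straight head edge (the end nearer the handle), half-way up the 6 mm plate; axes as the carrier's. The edge runs 42 mm to either side along y.
- carrier_tail (a point): Middle of the carrier's tail edge (the end with the slides), half-way up the plate.
- carrier: The loose slide carrier, 0.2 to 0.4 kg: an aluminium plate 140 (x) x 84 (y) x 6 mm with glass slides on its tail half and an orange handle. Origin at the centre of the plate's underside, x to the head edge, z up. Sliding it along the stage takes 1 to 5 N.
- stage: Flat black microscope stage, fixed to the table, 240 (x) x 220 (y) x 30 mm high, with a round white window flush in its top. Origin: centre of its underside; x away from the robot, toward the pins; its top is 30 mm above the table.
- pin_left (a point): Left red stop pin on the stage: fixed upright cylinder, 12 mm across, standing 14 mm above the stage top. The point is on the pin's axis, 3 mm above the stage top, at x = 70, y = +28 mm of the stage. The carrier touches the pin when its head edge is 6 mm short (-x of the stage) of this axis.
- pin_right (a point): Right red stop pin, the same, at x = 70, y = -28 mm of the stage.
- objective: Bystander, leave alone: silver microscope objective standing upright on the far left corner of the stage, 34 mm across, 46 mm tall. Origin: centre of its underside.
- slide_box: Bystander, leave alone: flat green slide box with a white band, 85 x 100 x 28 mm, beyond the work area. Origin: centre of its underside.
- oil_bottle: Bystander, leave alone: small amber oil bottle, 36 mm across, 75 mm tall. Origin: centre of its underside.
- petri: Bystander, leave alone: clear petri dish with red contents, 94 mm across, 15 mm tall. Origin: centre of its underside.
- beaker: Bystander, leave alone: empty glass beaker, 66 mm across, 80 mm tall. Origin: centre of its underside.
- brush: Bystander, leave alone: slim brush lying on the table. Origin: centre of its underside.
- stain_jar: Bystander, leave alone: glass jar with blue cap, 56 mm across, 55 mm tall. Origin: centre of its underside.

How it is judged:
On the way, in this order (a step that is already met when the one before it is completed fails the run):
1. the carrier is out of the bin, its tail edge above the rim (height (world z) of carrier_tail above 0.072 m), for 0.1 s.
2. the carrier lies flat on the stage, head edge short of both pins by more than 5 mm (angle between carrier_grip's own z axis and vertical below 0.05 rad and z of carrier_head in the frame of stage between 0.03 and 0.036 m and z of carrier_tail in the frame of stage between 0.03 and 0.036 m and x of each of pin_left, pin_right in the frame of carrier_head above 0.011 m), for 0.2 s.
At the end, for the whole second after the job is handed in: The carrier lies flat on the stage, at rest and released, its head edge within 2 mm of both red pins, with each pin inside the length of that edge (angle between carrier_grip's own z axis and vertical below 0.05 rad and z of carrier_head in the frame of stage between 0.03 and 0.036 m and z of carrier_tail in the frame of stage between 0.03 and 0.036 m and x of pin_left in the frame of carrier_head between 0.003 and 0.008 m and y of pin_left in the frame of carrier_head between -0.042 and 0.042 m and x of pin_right in the frame of carrier_head between 0.003 and 0.008 m and y of pin_right in the frame of carrier_head between -0.042 and 0.042 m and linear speed of carrier below 0.01 m/s); the robot touches nothing.
It fails at once if the carrier is let fall: untouched by the fingers it moves faster than 0.45 m/s (a drop of about 10 mm) (linear speed of carrier above 0.45 m/s and contact force between the fingers and carrier below 0.01 N).
It fails at once if a bystander is pushed more than 30 mm or tipped over (distance of any of objective, slide_box, oil_bottle, petri, beaker, brush, stain_jar from where it was at the start of the episode above 0.03 m or angle between any of objective, slide_box, oil_bottle, petri, beaker, stain_jar's own z axis and vertical above 0.5 rad).
It also fails if it takes over 48 s, if anything falls off the work surface, if the arm or the gripper's body presses on something with over 40 N, if the wrist force passes 120 N, or if a joint passes its speed limit or range.

## Working session

There is one attempt and no reset: what is moved stays moved. The work goes in short steps, Python scripts to look and compute and a tool call to move; the robot and the scene stay as the last step left them, time stands still between calls to the robot, and variables do not carry over. Pictures are saved under pics/ and viewed, at most 10 in all, crops included, and the job is handed in when it is done.

Besides the shell and the picture viewer there is one more tool, called after "Emit:" in YAML: its name, and indented under it one key for each argument. jog_arm: Moves the arm, as the interface text tells. Its arguments: {"type":"object","properties":{"deltas":{"type":"array","items":{"type":"object","properties":{"gripper":{"type":"number"},"offset":{"type":"array","items":{"type":"number"}},"rotation":{"type":"array","items":{"type":"number"}}}}},"newtons":{"type":"number"}},"required":["deltas"]}

```bash
ls; mkdir -p pics
python3 - <<'E'
from workcell import manip, imaging
import cv2,numpy as np
o=manip.get_obs();print(o['clock'],o['position'],o['ee_rot'],manip.finger_overhang)
a=imaging.camera("scene");b=imaging.camera("top")
cv2.imwrite("pics/scene.png",a);cv2.imwrite("pics/top.png",b)
for n in("scene","top","wrist"):
    print(n,{k:np.round(v,4).tolist() if not isinstance(v,str) else v for k,v in imaging.camera_model(n).items()})
E
```

```text
pics
0.0 [ 0.19338295 -0.59394407  0.24152369] [ 9.87640332e-01  1.56735647e-01 -1.49388303e-04 -6.99483311e-04] 0.011
scene {'camera_matrix': [[384.305, 0.0, 318.3486], [0.0, 384.305, 203.3594], [0.0, 0.0, 1.0]], 'world_to_cam': [[-0.5621, 0.8269, 0.0151, 0.3151], [-0.5832, -0.4093, 0.7016, 0.3042], [0.5864, 0.3856, 0.7124, -1.4354], [0.0, 0.0, 0.0, 1.0]]}
top {'camera_matrix': [[517.4207, 0.0, 323.7166], [0.0, 517.4207, 198.0555], [0.0, 0.0, 1.0]], 'world_to_cam': [[0.0117, -0.9999, 0.0002, -0.0164], [0.9958, 0.0117, 0.0913, -0.5987], [-0.0913, -0.0009, 0.9958, -1.6137], [0.0, 0.0, 0.0, 1.0]]}
wrist {'camera_matrix': [[350.0521, 0.0, 312.8426], [0.0, 350.0521, 199.484], [0.0, 0.0, 1.0]], 'hand_eye': [[0.0003, 0.9616, 0.2744, 0.0687], [1.0, -0.0002, -0.0003, -0.0007], [-0.0002, 0.2744, -0.9616, -0.1322], [0.0, 0.0, 0.0, 1.0]]}
```

View pics/scene.png

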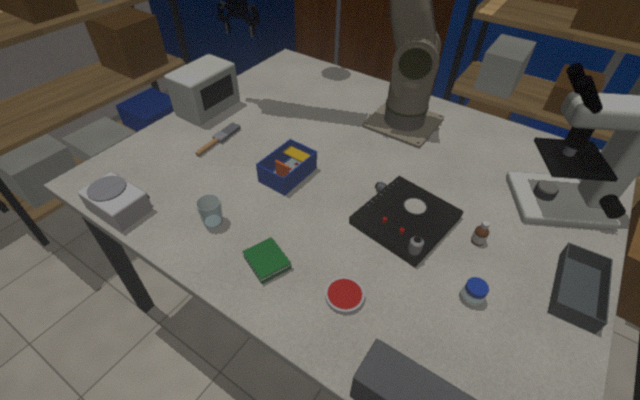

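View pics/top.png

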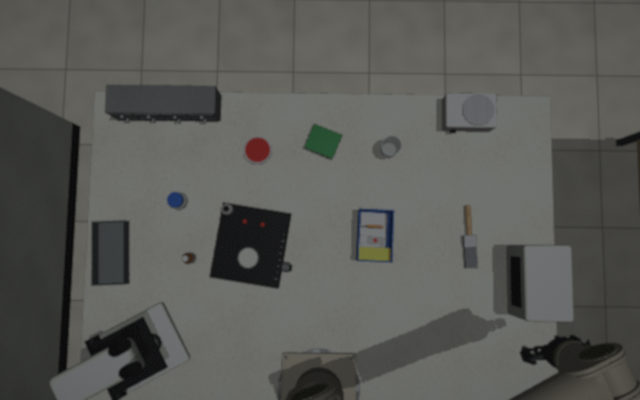

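The scene view shows the bin at about (287,167) and the stage at about (405,218). In the top view the pins are at (245,221) and (262,224), the orange handle is at (372,227), the bin is at (375,235) with its yellow ledge at (374,254), and the stage is at (250,245).

```bash
cat > h.py <<'E'
from workcell import manip, imaging
import cv2,numpy as np
from scipy.spatial.transform import Rotation as R
def ray(name,uv,obs=None):
    m=imaging.camera_model(name);K=np.array(m["camera_matrix"])
    d=np.linalg.inv(K)@[uv[0],uv[1],1];d=d*[1,-1,-1]
    if name=="wrist":
        T=np.eye(4);T[:3,:3]=R.from_quat(obs['ee_rot']).as_matrix();T[:3,3]=obs['position'];C=T@np.array(m["hand_eye"])
    else: C=np.linalg.inv(np.array(m["world_to_cam"]))
    return C[:3,3],C[:3,:3]@d
def onplane(name,uv,z,obs=None):
    p,d=ray(name,uv,obs);return p+d*(z-p[2])/d[2]
def blobs(img,lo,hi,box=None,amin=5):
    hsv=cv2.cvtColor(img,cv2.COLOR_BGR2HSV);m=cv2.inRange(hsv,np.array(lo),np.array(hi))
    if box: k=np.zeros_like(m);x0,y0,x1,y1=box;k[y0:y1,x0:x1]=255;m&=k
    n,l,s,c=cv2.connectedComponentsWithStats(m)
    return m,[(s[i,4],c[i],s[i,:4]) for i in range(1,n) if s[i,4]>=amin]
E
python3 - <<'E'
from h import *
np.set_printoptions(precision=4,suppress=True)
b=cv2.imread("pics/top.png")
def show(n,lo,hi,box,z,amin=5):
    m,B=blobs(b,lo,hi,box,amin)
    for a,c,s in B: print(n,a,c,s,onplane("top",c,z))
    return m
show("pin",(0,120,80),(8,255,255),(230,205,280,240),.044)
show("pin2",(172,120,80),(180,255,255),(230,205,280,240),.044)
show("handle",(5,90,80),(18,255,255),(355,205,395,265),.06)
m=show("ledge",(22,100,80),(35,255,255),(350,200,400,270),.045)
m=show("bin",(105,100,30),(130,255,255),(345,200,405,270),.07)
q=cv2.boxPoints(cv2.minAreaRect(cv2.findNonZero(m)));print("bin rect",[onplane("top",c,.07)[:2] for c in q],q)
hsv=cv2.cvtColor(b,cv2.COLOR_BGR2HSV);m=cv2.inRange(hsv,np.array((0,0,0)),np.array((180,255,70)));k=np.zeros_like(m);k[195:295,200:300]=255;m&=k
m=cv2.morphologyEx(m,cv2.MORPH_OPEN,np.ones((21,21)))
r=cv2.minAreaRect(cv2.findNonZero(m));q=cv2.boxPoints(r);P=[onplane("top",c,.03)[:2] for c in q];print("stage",r,P,np.mean(P,0),np.linalg.norm(np.diff(P,axis=0),axis=1))
cv2.imwrite("pics/c.png",cv2.resize(b[195:295,205:405],None,fx=4,fy=4,interpolation=cv2.INTER_CUBIC))
E
```

```text
pin 6 [244.3333 221.1667] [243 220   3   3] [0.5219 0.238  0.044 ]
pin 7 [262.2857 224.    ] [261 223   3   3] [0.5137 0.1817 0.044 ]
handle 32 [374.125  226.0938] [367 225  15   3] [ 0.5106 -0.1663  0.06  ]
ledge 339 [374.5664 253.351 ] [360 248  30  12] [ 0.4266 -0.1694  0.045 ]
bin 297 [381.8418 225.3704] [357 209  36  39] [ 0.5127 -0.189   0.07  ]
bin rect [array([ 0.5623, -0.1124]), array([ 0.5635, -0.2203]), array([ 0.4195, -0.2202]), array([ 0.4182, -0.1132])] [[357. 209.]
 [392. 209.]
 [392. 256.]
 [357. 256.]]
stage ((250.0, 248.5), (71.0, 74.0), 90.0) [array([0.5471, 0.3398]), array([0.5499, 0.1061]), array([0.3281, 0.102 ]), array([0.3254, 0.3328])] [0.4376 0.2202] [0.2337 0.2218 0.2308]
```

View pics/c.png

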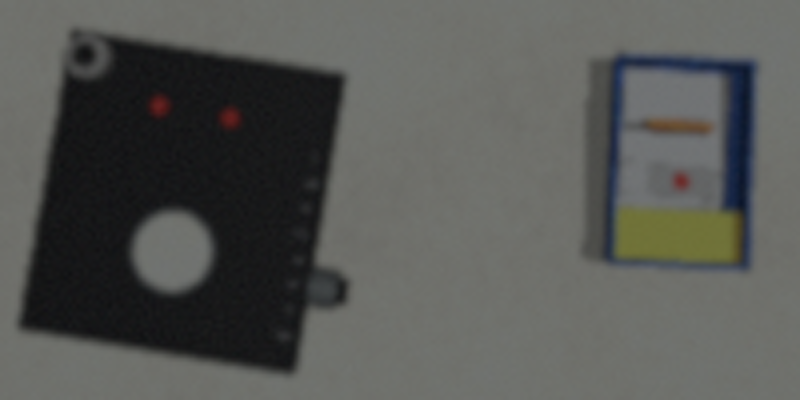

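The enlarged crop shows both pins, the objective on the stage corner, and the carrier in the bin with its handle across y. Bin yaw is about -2° and stage yaw about -8.5°. I'll go above the carrier.

Emit:
jog_arm:
  deltas:
    - {"gripper":0.5,"offset":[0.024,-0.017,0],"rotation":[0,0,0]}
    - {"gripper":0.5,"offset":[0.024,-0.017,0],"rotation":[0,0,0]}
    - {"gripper":0.5,"offset":[0.024,-0.017,0],"rotation":[0,0,0]}
    - {"gripper":0.5,"offset":[0.024,-0.017,0],"rotation":[0,0,0]}
    - {"gripper":0.5,"offset":[0.024,-0.017,0],"rotation":[0,0,0]}
    - {"gripper":0.5,"offset":[0.024,-0.017,0],"rotation":[0,0,0]}
    - {"gripper":0.5,"offset":[0.024,-0.017,0],"rotation":[0,0,0]}
    - {"gripper":0.5,"offset":[0.024,-0.017,0],"rotation":[0,0,0]}
    - {"gripper":0.5,"offset":[0.024,-0.017,0],"rotation":[0,0,0]}
    - {"gripper":0.5,"offset":[0.024,-0.017,0],"rotation":[0,0,0]}
    - {"gripper":0.5,"offset":[0.024,-0.017,0],"rotation":[0,0,0]}
    - {"gripper":0.5,"offset":[0.024,-0.017,0],"rotation":[0,0,0]}
    - {"gripper":0.5,"offset":[0.024,-0.017,0],"rotation":[0,0,0]}
    - {"gripper":0.5,"offset":[0.024,-0.017,0],"rotation":[0,0,0]}
    - {"gripper":0.5,"offset":[0.024,-0.017,0],"rotation":[0,0,0]}
    - {"gripper":0.5,"offset":[0.024,-0.017,0],"rotation":[0,0,0]}
    - {"gripper":0.5,"offset":[0.024,-0.017,0],"rotation":[0,0,0]}
    - {"gripper":0.5,"offset":[0.024,-0.017,0],"rotation":[0,0,0]}

```text
clock: 1.9
position: [0.5099, -0.1685, 0.242]
ee_rot: [0.988, 0.157, -0.0, -0.0]
ft_force: [0.9, -0.6, 0.1]
grip_width: 0.5
grasp_force: 0.0
```

Emit:
jog_arm:
  deltas:
    - {"gripper":0.5,"offset":[0,0,0],"rotation":[0,0,-7]}
    - {"gripper":0.5,"offset":[0,0,0],"rotation":[0,0,-7]}
    - {"gripper":0.5,"offset":[0,0,0],"rotation":[0,0,-7]}
    - {"gripper":0.5,"offset":[0,0,0],"rotation":[0,0,-7]}
    - {"gripper":0.5,"offset":[0,0,0],"rotation":[0,0,-7]}
    - {"gripper":0.5,"offset":[0,0,0],"rotation":[0,0,-7]}
    - {"gripper":0.5,"offset":[0,0,0],"rotation":[0,0,-7]}
    - {"gripper":0.5,"offset":[0,0,0],"rotation":[0,0,-7]}
    - {"gripper":0.5,"offset":[0,0,0],"rotation":[0,0,-7]}
    - {"gripper":0.5,"offset":[0,0,0],"rotation":[0,0,-7]}
    - {"gripper":0.5,"offset":[0,0,0],"rotation":[0,0,0]}
    - {"gripper":0.5,"offset":[0,0,0],"rotation":[0,0,0]}

```text
clock: 3.1
position: [0.5094, -0.1696, 0.2421]
ee_rot: [0.72, 0.694, -0.0, -0.0]
ft_force: [-0.7, 1.0, 0.0]
grip_width: 0.5
grasp_force: 0.0
```

Run:
```python
from h import *
np.set_printoptions(precision=4,suppress=True)
o=manip.get_obs();b=imaging.camera("wrist");cv2.imwrite("pics/w1.png",b)
print(o['position'],R.from_quat(o['ee_rot']).as_matrix(),o['clock'],o['grip_width'],o['joint_pos'])
m,B=blobs(b,(5,100,60),(18,255,255),None,60)
for a,c,s in B: print(a,c,s,onplane("wrist",c,.06,o))
```

```text
[ 0.5094 -0.1696  0.2421] [[ 0.038   0.9993 -0.0004]
 [ 0.9993 -0.038   0.0001]
 [ 0.0001 -0.0004 -1.    ]] 3.1 0.5000022141359317 [ 0.7435  0.1833 -0.5671  1.6702  0.1012  1.3179  0.1206]
461 [315.3753 175.3275] [311 145  10  61] [ 0.5108 -0.1665  0.06  ]
```

View pics/w1.png

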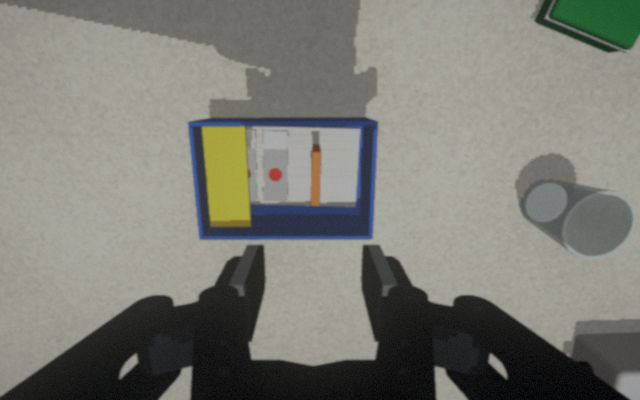

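The wrist view shows the orange handle slab at about u=316, v=150–205, the plate's head edge at u≈360, the ledge's free edge at u≈250, and the jaws lined up with the handle in x.

Run:
```python
from h import *
np.set_printoptions(precision=4,suppress=True)
o=manip.get_obs();b=cv2.imread("pics/w1.png")
m,B=blobs(b,(5,100,60),(18,255,255),(300,135,330,215))
r=cv2.minAreaRect(cv2.findNonZero(m));print(r)
for v in (155,180,202):
    us=np.flatnonzero(m[v]);print(v,us.min(),us.max(),onplane("wrist",(us.mean(),v),.066,o))
for v in (150,205): print('ends',v,onplane("wrist",(316,v),.066,o))
for n,uv,z in (("head",(360,140),.011),("head",(357,200),.011),("plate bottom",(300,207),.011),("plate bottom",(350,207),.011),("far rim",(375,122),.07),("far rim",(372,238),.07),("near rim",(191,122),.07),("near rim",(201,238),.07),("ledge",(246,126),.045),("ledge",(250,226),.045)): print(n,onplane("wrist",uv,z,o))
```

```text
((315.5633544921875, 175.0226287841797), (8.104548454284668, 60.09278106689453), 1.2188752889633179)
155 312 320 [ 0.512  -0.1469  0.066 ]
180 312 319 [ 0.5108 -0.1695  0.066 ]
202 311 318 [ 0.5091 -0.1901  0.066 ]
ends 150 [ 0.5122 -0.1425  0.066 ]
ends 205 [ 0.5104 -0.193   0.066 ]
head [ 0.558  -0.1415  0.011 ]
head [ 0.5548 -0.2057  0.011 ]
plate bottom [ 0.4929 -0.2113  0.011 ]
plate bottom [ 0.5471 -0.2134  0.011 ]
far rim [ 0.5631 -0.12    0.07  ]
far rim [ 0.5615 -0.226   0.07  ]
near rim [ 0.4068 -0.1142  0.07  ]
near rim [ 0.402 -0.22   0.07 ]
ledge [ 0.4485 -0.1208  0.045 ]
ledge [ 0.4436 -0.2189  0.045 ]
```

Emit:
jog_arm:
  deltas:
    - {"gripper":0.5,"offset":[0.0015,0.0015,0.02],"rotation":[0,0,1]}
    - {"gripper":0.5,"offset":[0,0,0.02],"rotation":[0,0,0]}
    - {"gripper":0.5,"offset":[0,0,0.02],"rotation":[0,0,0]}
    - {"gripper":0.5,"offset":[0,0,0.02],"rotation":[0,0,0]}
    - {"gripper":0.5,"offset":[0,0,0.02],"rotation":[0,0,0]}
    - {"gripper":0.5,"offset":[0,0,0.02],"rotation":[0,0,0]}
    - {"gripper":0.5,"offset":[0,0,0.02],"rotation":[0,0,0]}
    - {"gripper":0.5,"offset":[0,0,0.02],"rotation":[0,0,0]}
    - {"gripper":0.5,"offset":[0,0,0.02],"rotation":[0,0,0]}
    - {"gripper":0.5,"offset":[0,0,0.013],"rotation":[0,0,0]}
    - {"gripper":0.5,"offset":[0,0,0.01],"rotation":[0,0,0]}
    - {"gripper":0.5,"offset":[0,0,0],"rotation":[0,0,0]}
    - {"gripper":0.5,"offset":[0,0,0],"rotation":[0,0,0]}

```text
clock: 4.45
position: [0.5115, -0.1682, 0.0398]
ee_rot: [0.725, 0.688, 0.0, 0.0]
ft_force: [0.2, -0.7, -0.2]
grip_width: 0.498
grasp_force: 0.0
```

Emit:
jog_arm:
  deltas:
    - {"gripper":0}
    - {"gripper":0}
    - {"gripper":0}
    - {"gripper":0}
    - {"gripper":0}
    - {"gripper":0}
    - {"gripper":0}
    - {"gripper":0}
  newtons: 80

```text
schema error: expected keys gripper, offset, rotation
```

Emit:
jog_arm:
  deltas:
    - {"gripper":0,"offset":[0,0,0],"rotation":[0,0,0]}
    - {"gripper":0,"offset":[0,0,0],"rotation":[0,0,0]}
    - {"gripper":0,"offset":[0,0,0],"rotation":[0,0,0]}
    - {"gripper":0,"offset":[0,0,0],"rotation":[0,0,0]}
    - {"gripper":0,"offset":[0,0,0],"rotation":[0,0,0]}
    - {"gripper":0,"offset":[0,0,0],"rotation":[0,0,0]}
    - {"gripper":0,"offset":[0,0,0],"rotation":[0,0,0]}
    - {"gripper":0,"offset":[0,0,0],"rotation":[0,0,0]}
  newtons: 80

```text
clock: 5.25
position: [0.5116, -0.1683, 0.0401]
ee_rot: [0.725, 0.689, 0.0, 0.001]
ft_force: [-1.5, 1.0, 6.4]
grip_width: 0.084
grasp_force: 78.9
```

Emit:
jog_arm:
  deltas:
    - {"gripper":0,"offset":[0,0,-0.002],"rotation":[0,0,0]}
    - {"gripper":0,"offset":[0,-0.0019,-0.0049],"rotation":[-3,0,0]}
    - {"gripper":0,"offset":[0,-0.0019,-0.0049],"rotation":[-3,0,0]}
    - {"gripper":0,"offset":[0,-0.0019,-0.0049],"rotation":[-3,0,0]}
    - {"gripper":0,"offset":[0,-0.0019,-0.0049],"rotation":[-3,0,0]}
    - {"gripper":0,"offset":[0,-0.0019,-0.0049],"rotation":[-3,0,0]}
    - {"gripper":0,"offset":[0,-0.0019,-0.0049],"rotation":[-3,0,0]}
    - {"gripper":0,"offset":[0,-0.0019,-0.0049],"rotation":[-3,0,0]}
    - {"gripper":0,"offset":[0,-0.0019,-0.0049],"rotation":[-3,0,0]}
    - {"gripper":0,"offset":[0,-0.0019,-0.0049],"rotation":[-3,0,0]}
    - {"gripper":0,"offset":[0,-0.0019,-0.0049],"rotation":[-3,0,0]}
    - {"gripper":0,"offset":[0,0,0],"rotation":[0,0,0]}
    - {"gripper":0,"offset":[0,0,0],"rotation":[0,0,0]}

```text
clock: 6.55
position: [0.4812, -0.1668, 0.0839]
ee_rot: [0.701, 0.665, 0.177, 0.187]
ft_force: [0.9, -0.6, -2.4]
grip_width: 0.084
grasp_force: 78.3
```

Run:
```python
from h import *
np.set_printoptions(precision=4,suppress=True)
o=manip.get_obs();cv2.imwrite("pics/w2.png",imaging.camera("wrist"))
M=R.from_quat(o['ee_rot']).as_matrix();print(o['position'],M,o['ft_force'],o['torque'],o['joint_pos'])
print("tail bottom",o['position']+M@[0,-.095,.034])
```

```text
[ 0.4812 -0.1668  0.0839] [[ 0.0524  0.8657  0.4978]
 [ 0.9986 -0.0453 -0.0263]
 [-0.0002  0.4985 -0.8669]] [ 0.9365 -0.636  -2.4305] [0.0572 0.8056 0.0064] [ 1.0389  0.0195 -0.6941  2.3072 -0.4057  0.3428  0.6459]
tail bottom [ 0.4159 -0.1634  0.0071]
```

View pics/w2.png

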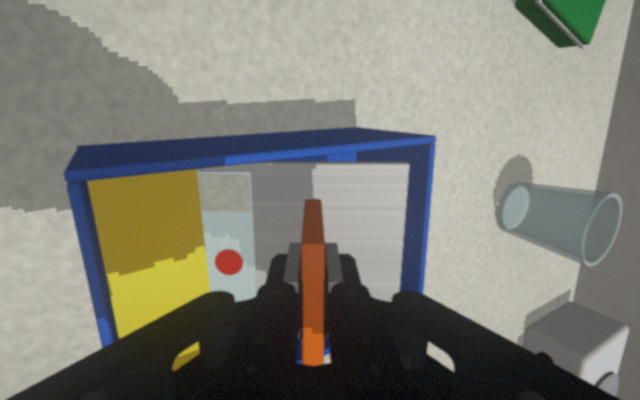

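The picture shows the carrier tilted along with the gripper, and the tail slides at (228,262) are clear under the ledge. I'll draw it out up its slope, then raise it.

Emit:
jog_arm:
  deltas:
    - {"gripper":0,"offset":[0,0.008,0],"rotation":[0,0,0]}
    - {"gripper":0,"offset":[0,0.008,0],"rotation":[0,0,0]}
    - {"gripper":0,"offset":[0,0.008,0],"rotation":[0,0,0]}
    - {"gripper":0,"offset":[0,0.008,0],"rotation":[0,0,0]}
    - {"gripper":0,"offset":[0,0.008,0],"rotation":[0,0,0]}
    - {"gripper":0,"offset":[0,0.008,0],"rotation":[0,0,0]}
    - {"gripper":0,"offset":[0,0.008,0],"rotation":[0,0,0]}
    - {"gripper":0,"offset":[0,0.008,0],"rotation":[0,0,0]}
    - {"gripper":0,"offset":[0,0.008,0],"rotation":[0,0,0]}
    - {"gripper":0,"offset":[0,0.008,0],"rotation":[0,0,0]}
    - {"gripper":0,"offset":[0,0.004,-0.007],"rotation":[0,0,0]}
    - {"gripper":0,"offset":[0,0.004,-0.007],"rotation":[0,0,0]}
    - {"gripper":0,"offset":[0,0.004,-0.007],"rotation":[0,0,0]}
    - {"gripper":0,"offset":[0,0.004,-0.007],"rotation":[0,0,0]}
    - {"gripper":0,"offset":[0,0.004,-0.007],"rotation":[0,0,0]}
    - {"gripper":0,"offset":[0,0.004,-0.007],"rotation":[0,0,0]}
    - {"gripper":0,"offset":[0,0.004,-0.007],"rotation":[0,0,0]}
    - {"gripper":0,"offset":[0,0.004,-0.007],"rotation":[0,0,0]}
    - {"gripper":0,"offset":[0,0.004,-0.007],"rotation":[0,0,0]}
    - {"gripper":0,"offset":[0,0.004,-0.007],"rotation":[0,0,0]}

```text
clock: 8.6
position: [0.5504, -0.1701, 0.2053]
ee_rot: [0.7, 0.665, 0.178, 0.188]
ft_force: [-0.1, 0.2, -3.9]
grip_width: 0.077
grasp_force: 78.4
```

Emit:
jog_arm:
  deltas:
    - {"gripper":0,"offset":[0,0,-0.004],"rotation":[3,0,0]}
    - {"gripper":0,"offset":[0,0,-0.004],"rotation":[3,0,0]}
    - {"gripper":0,"offset":[0,0,-0.004],"rotation":[3,0,0]}
    - {"gripper":0,"offset":[0,0,-0.004],"rotation":[3,0,0]}
    - {"gripper":0,"offset":[0,0,-0.004],"rotation":[3,0,0]}
    - {"gripper":0,"offset":[0,0,-0.004],"rotation":[3,0,0]}
    - {"gripper":0,"offset":[0,0,-0.004],"rotation":[3,0,0]}
    - {"gripper":0,"offset":[0,0,-0.004],"rotation":[3,0,0]}
    - {"gripper":0,"offset":[0,0,-0.004],"rotation":[3,0,0]}
    - {"gripper":0,"offset":[0,0,-0.004],"rotation":[3,0,0]}
    - {"gripper":0,"offset":[0,0,0],"rotation":[0,0,0]}
    - {"gripper":0,"offset":[0,0,0],"rotation":[0,0,0]}

```text
clock: 9.8
position: [0.5395, -0.1694, 0.2424]
ee_rot: [0.725, 0.689, 0.001, 0.0]
ft_force: [-0.0, -0.2, -2.5]
grip_width: 0.078
grasp_force: 78.4
```

Emit:
jog_arm:
  deltas:
    - {"gripper":0,"offset":[0.0275,-0.008,0],"rotation":[0,0,0]}
    - {"gripper":0,"offset":[0.0275,-0.008,0],"rotation":[0,0,0]}
    - {"gripper":0,"offset":[0.0275,-0.008,0],"rotation":[0,0,0]}
    - {"gripper":0,"offset":[0.0275,-0.008,0],"rotation":[0,0,0]}
    - {"gripper":0,"offset":[0.0275,-0.008,0],"rotation":[0,0,0]}
    - {"gripper":0,"offset":[0.0275,-0.008,0],"rotation":[0,0,0]}
    - {"gripper":0,"offset":[0.0275,-0.008,0],"rotation":[0,0,0]}
    - {"gripper":0,"offset":[0.0275,-0.008,0],"rotation":[0,0,0]}
    - {"gripper":0,"offset":[0.0275,-0.008,0],"rotation":[0,0,0]}
    - {"gripper":0,"offset":[0.0275,-0.008,0],"rotation":[0,0,0]}
    - {"gripper":0,"offset":[0.0275,-0.008,0],"rotation":[0,0,0]}
    - {"gripper":0,"offset":[0.0275,-0.008,0],"rotation":[0,0,0]}
    - {"gripper":0,"offset":[0.0275,-0.008,0],"rotation":[0,0,0]}
    - {"gripper":0,"offset":[0.0275,-0.008,0],"rotation":[0,0,0]}
    - {"gripper":0,"offset":[0,0,0],"rotation":[0,0,2.7]}
    - {"gripper":0,"offset":[0,0,0],"rotation":[0,0,2.8]}
    - {"gripper":0,"offset":[0,0,0],"rotation":[0,0,0]}
    - {"gripper":0,"offset":[0,0,0],"rotation":[0,0,0]}

```text
clock: 11.6
position: [0.4471, 0.2203, 0.2425]
ee_rot: [0.757, 0.653, 0.0, 0.0]
ft_force: [-0.4, -0.4, -3.6]
grip_width: 0.081
grasp_force: 78.4
```

Emit:
jog_arm:
  deltas:
    - {"gripper":0,"offset":[0,0,0.014],"rotation":[0,0,0]}
    - {"gripper":0,"offset":[0,0,0.014],"rotation":[0,0,0]}
    - {"gripper":0,"offset":[0,0,0.014],"rotation":[0,0,0]}
    - {"gripper":0,"offset":[0,0,0.014],"rotation":[0,0,0]}
    - {"gripper":0,"offset":[0,0,0.014],"rotation":[0,0,0]}
    - {"gripper":0,"offset":[0,0,0.014],"rotation":[0,0,0]}
    - {"gripper":0,"offset":[0,0,0.014],"rotation":[0,0,0]}
    - {"gripper":0,"offset":[0,0,0.014],"rotation":[0,0,0]}
    - {"gripper":0,"offset":[0,0,0.014],"rotation":[0,0,0]}
    - {"gripper":0,"offset":[0,0,0.007],"rotation":[0,0,0]}
    - {"gripper":0,"offset":[0,0,0],"rotation":[0,0,0]}
    - {"gripper":0,"offset":[0,0,0],"rotation":[0,0,0]}

```text
clock: 12.8
position: [0.4474, 0.2209, 0.1098]
ee_rot: [0.757, 0.653, 0.0, 0.0]
ft_force: [-0.7, 0.8, -1.8]
grip_width: 0.081
grasp_force: 78.3
```

Run:
```python
from h import *
np.set_printoptions(precision=4,suppress=True)
o=manip.get_obs();b=imaging.camera("wrist");cv2.imwrite("pics/w3.png",b)
M=R.from_quat(o['ee_rot']).as_matrix();print(o['position'],M,o['joint_pos'],o['clock'])
for lo,hi in (((0,130,50),(6,255,255)),((174,130,50),(180,255,255))):
  for a,c,s in blobs(b,lo,hi,None,25)[1]: print(a,c,s,onplane("wrist",c,.04,o))
```

```text
[0.4474 0.2209 0.1098] [[ 0.1471  0.9891  0.0003]
 [ 0.9891 -0.1471  0.0003]
 [ 0.0003  0.0003 -1.    ]] [ 0.2856  0.3136 -0.9397  1.9049  0.2887  1.0653 -0.9204] 12.8
519 [435.0231 174.5376] [421 162  29  26] [0.5215 0.2377 0.04  ]
469 [426.     261.2857] [414 248  25  27] [0.513  0.1824 0.04  ]
444 [162.795  261.8018] [151 251  25  23] [0.3483 0.2065 0.04  ]
473 [229.0042 262.1163] [217 251  25  23] [0.3897 0.2002 0.04  ]
```

View pics/w3.png

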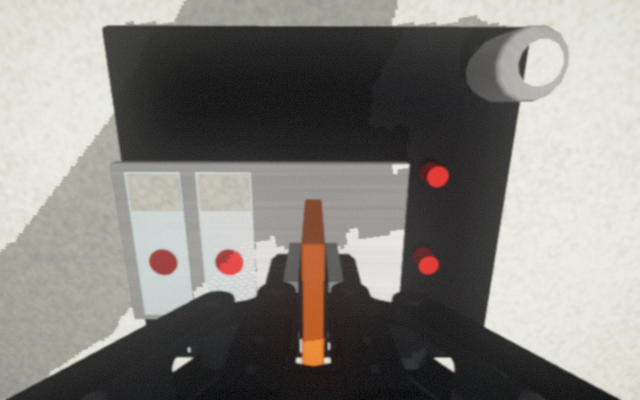

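The wrist view shows the pins at (436,175) and (427,262). The plate sits level in the grip, its head edge parallel to the pin line and about 20 mm short of it. I'll lower it.

Emit:
jog_arm:
  deltas:
    - {"gripper":0,"offset":[0,0,0.008],"rotation":[0,0,0.3]}
    - {"gripper":0,"offset":[0,0,0.01],"rotation":[0,0,0]}
    - {"gripper":0,"offset":[0,0,0.01],"rotation":[0,0,0]}
    - {"gripper":0,"offset":[0,0,0.008],"rotation":[0,0,0]}
    - {"gripper":0,"offset":[0,0,0.004],"rotation":[0,0,0]}
    - {"gripper":0,"offset":[0,0,0.002],"rotation":[0,0,0]}
    - {"gripper":0,"offset":[0,0,0],"rotation":[0,0,0]}
    - {"gripper":0,"offset":[0,0,0],"rotation":[0,0,0]}
    - {"gripper":0,"offset":[0,0,0],"rotation":[0,0,0]}

```text
clock: 13.75
position: [0.4475, 0.2208, 0.0679]
ee_rot: [0.759, 0.651, 0.0, 0.0]
ft_force: [0.0, 0.6, -2.8]
grip_width: 0.082
grasp_force: 78.4
```

Emit:
jog_arm:
  deltas:
    - {"gripper":0,"offset":[0,0,0.001],"rotation":[0,0,0]}
    - {"gripper":0,"offset":[0,0,0.001],"rotation":[0,0,0]}
    - {"gripper":0,"offset":[0,0,0],"rotation":[0,0,0]}
    - {"gripper":0,"offset":[0,0,0],"rotation":[0,0,0]}

```text
clock: 14.15
position: [0.4473, 0.2206, 0.0655]
ee_rot: [0.759, 0.651, -0.0, 0.0]
ft_force: [-0.3, 0.4, -2.7]
grip_width: 0.082
grasp_force: 78.4
```

Emit:
jog_arm:
  deltas:
    - {"gripper":0,"offset":[0,0,0.0007],"rotation":[0,0,0]}
    - {"gripper":0,"offset":[0,0,0],"rotation":[0,0,0]}
    - {"gripper":0,"offset":[0,0,0],"rotation":[0,0,0]}

```text
clock: 14.45
position: [0.4473, 0.2207, 0.0651]
ee_rot: [0.759, 0.651, 0.0, 0.0]
ft_force: [-2.1, -1.2, 4.7]
grip_width: 0.079
grasp_force: 79.3
```

Emit:
jog_arm:
  deltas:
    - {"gripper":0,"offset":[0,0,0.0007],"rotation":[0,0,0]}
    - {"gripper":0,"offset":[0,0,0],"rotation":[0,0,0]}
    - {"gripper":0,"offset":[0,0,0],"rotation":[0,0,0]}

```text
clock: 14.75
position: [0.4473, 0.2207, 0.0651]
ee_rot: [0.759, 0.651, -0.0, 0.0]
ft_force: [-7.1, -4.4, 16.5]
grip_width: 0.086
grasp_force: 81.5
```

Emit:
jog_arm:
  deltas:
    - {"gripper":0,"offset":[0,0,-0.0007],"rotation":[0,0,0]}
    - {"gripper":0.2,"offset":[0,0,0],"rotation":[0,0,0]}
    - {"gripper":0.2,"offset":[0,0,0],"rotation":[0,0,0]}
    - {"gripper":0.2,"offset":[0,0,0],"rotation":[0,0,0]}
    - {"gripper":0.2,"offset":[0,0,0],"rotation":[0,0,0]}
  newtons: 30

```text
clock: 15.25
position: [0.4473, 0.2207, 0.0648]
ee_rot: [0.759, 0.651, 0.0, -0.0]
ft_force: [-0.2, 0.4, 0.0]
grip_width: 0.201
grasp_force: 0.0
```

Run:
```python
from h import *
np.set_printoptions(precision=4,suppress=True)
o=manip.get_obs();b=imaging.camera("wrist");cv2.imwrite("pics/w4.png",b)
print(o['position'],o['ft_force'],o['grip_width'],o['clock'])
for lo,hi in (((0,130,50),(6,255,255)),((174,130,50),(180,255,255))):
  for a,c,s in blobs(b,lo,hi,None,25)[1]: print(a,c,s,onplane("wrist",c,.04,o))
```

```text
[0.4473 0.2207 0.0648] [-0.1884  0.3764  0.0173] 0.20132847389604097 15.25
886 [467.307 193.053] [447 176  40  34] [0.5213 0.2378 0.04  ]
456 [162.636  262.1053] [150 251  26  23] [0.3721 0.2252 0.04  ]
472 [229.0551 262.4597] [217 251  25  24] [0.4044 0.2201 0.04  ]
535 [454.443  294.4804] [436 280  36  31] [0.5132 0.1853 0.04  ]
```

View pics/w4.png

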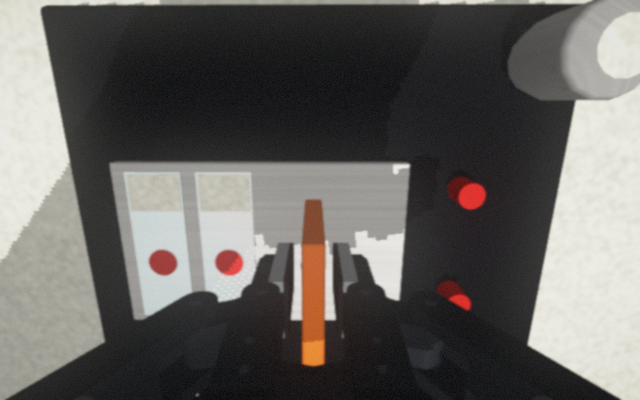

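The carrier lies flat on the stage and is released. Its head edge (u≈405) is about 20 mm short of the pins at (467,193) and (455,294). I'll regrip lightly and slide it.

Emit:
jog_arm:
  deltas:
    - {"gripper":0,"offset":[0,0,0],"rotation":[0,0,0]}
    - {"gripper":0,"offset":[0,0,0],"rotation":[0,0,0]}
    - {"gripper":0,"offset":[0,0,0],"rotation":[0,0,0]}
    - {"gripper":0,"offset":[0,0,0],"rotation":[0,0,0]}
    - {"gripper":0,"offset":[0,0,0],"rotation":[0,0,0]}
    - {"gripper":0,"offset":[0,0.003,0],"rotation":[0,0,0]}
    - {"gripper":0,"offset":[0,0.003,0],"rotation":[0,0,0]}
    - {"gripper":0,"offset":[0,0.003,0],"rotation":[0,0,0]}
    - {"gripper":0,"offset":[0,0.003,0],"rotation":[0,0,0]}
    - {"gripper":0,"offset":[0,0.003,0],"rotation":[0,0,0]}
    - {"gripper":0,"offset":[0,0.001,0],"rotation":[0,0,0]}
    - {"gripper":0,"offset":[0,0.001,0],"rotation":[0,0,0]}
    - {"gripper":0,"offset":[0,0,0],"rotation":[0,0,0]}
  newtons: 20

```text
clock: 16.6
position: [0.4642, 0.2181, 0.0648]
ee_rot: [0.759, 0.651, 0.0, 0.0]
ft_force: [-1.8, -0.3, 0.6]
grip_width: 0.086
grasp_force: 22.6
```

Emit:
jog_arm:
  deltas:
    - {"gripper":0,"offset":[0,0.0007,0],"rotation":[0,0,0]}
    - {"gripper":0,"offset":[0,0.0007,0],"rotation":[0,0,0]}
    - {"gripper":0,"offset":[0,0,0],"rotation":[0,0,0]}
    - {"gripper":0,"offset":[0,0,0],"rotation":[0,0,0]}

```text
clock: 17.0
position: [0.4656, 0.2178, 0.0648]
ee_rot: [0.759, 0.651, 0.0, 0.0]
ft_force: [-2.6, 0.7, 2.6]
grip_width: 0.092
grasp_force: 22.6
```

Emit:
jog_arm:
  deltas:
    - {"gripper":0,"offset":[0,0.0007,0],"rotation":[0,0,0]}
    - {"gripper":0,"offset":[0,0.0006,0],"rotation":[0,0,0]}
    - {"gripper":0,"offset":[0,0,0],"rotation":[0,0,0]}
    - {"gripper":0,"offset":[0,0,0],"rotation":[0,0,0]}

```text
clock: 17.4
position: [0.4668, 0.2177, 0.0649]
ee_rot: [0.759, 0.651, 0.0, 0.0]
ft_force: [-1.8, 1.2, 1.9]
grip_width: 0.09
grasp_force: 22.7
```

Emit:
jog_arm:
  deltas:
    - {"gripper":0,"offset":[0,0.0006,0],"rotation":[0,0,0]}
    - {"gripper":0,"offset":[0,0,0],"rotation":[0,0,0]}
    - {"gripper":0,"offset":[0,0,0],"rotation":[0,0,0]}

```text
clock: 17.7
position: [0.4674, 0.2175, 0.0648]
ee_rot: [0.759, 0.651, 0.0, 0.0]
ft_force: [-3.1, 0.8, 2.8]
grip_width: 0.091
grasp_force: 22.7
```

Emit:
jog_arm:
  deltas:
    - {"gripper":0,"offset":[0,0.0006,0],"rotation":[0,0,0]}
    - {"gripper":0,"offset":[0,0,0],"rotation":[0,0,0]}
    - {"gripper":0,"offset":[0,0,0],"rotation":[0,0,0]}

```text
clock: 18.0
position: [0.4679, 0.2175, 0.0649]
ee_rot: [0.759, 0.651, -0.0, 0.0]
ft_force: [-3.2, 0.6, 3.9]
grip_width: 0.091
grasp_force: 22.8
```

Emit:
jog_arm:
  deltas:
    - {"gripper":0,"offset":[0,0.0006,0],"rotation":[0,0,0]}
    - {"gripper":0,"offset":[0,0,0],"rotation":[0,0,0]}
    - {"gripper":0,"offset":[0,0,0],"rotation":[0,0,0]}

```text
clock: 18.3
position: [0.468, 0.2175, 0.0648]
ee_rot: [0.759, 0.651, -0.0, -0.0]
ft_force: [-6.4, 0.1, 6.2]
grip_width: 0.09
grasp_force: 23.3
```

Emit:
jog_arm:
  deltas:
    - {"gripper":0,"offset":[0,0.0005,0],"rotation":[0,0,0]}
    - {"gripper":0,"offset":[0,0,0],"rotation":[0,0,0]}
    - {"gripper":0,"offset":[0,0,0],"rotation":[0,0,0]}

```text
clock: 18.6
position: [0.468, 0.2175, 0.0649]
ee_rot: [0.759, 0.651, -0.001, -0.0]
ft_force: [-9.1, -0.0, 7.9]
grip_width: 0.093
grasp_force: 23.7
```

Run:
```python
from h import *
o=manip.get_obs();b=imaging.camera("wrist")
print(o['position'],o['ft_force'],o['torque'],o['ee_rot'],o['clock'])
cv2.imwrite("pics/w5.png",cv2.resize(b[140:330,340:520],None,fx=3,fy=3,interpolation=cv2.INTER_CUBIC))
```

```text
[0.46801827 0.21747834 0.06487501] [-9.0741568  -0.03503632  7.88749744] [-0.01687311  1.74696347  0.00220552] [ 7.58898316e-01  6.51208559e-01 -8.28642372e-04 -2.68223538e-04] 18.6
```

View pics/w5.png

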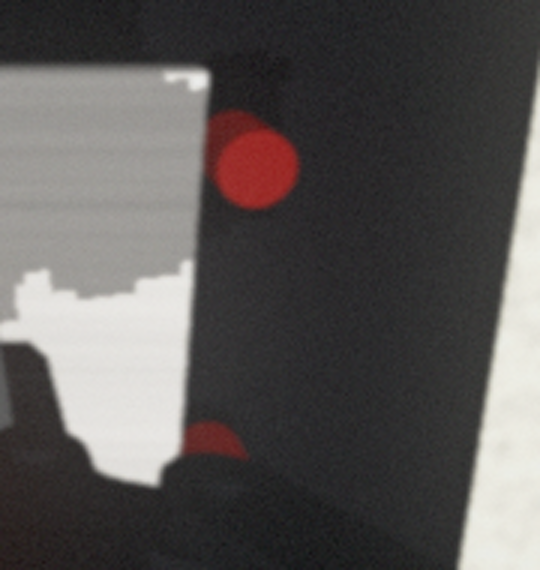

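The head edge is against both pins: the left at (250,165) and the right at (210,440) in the crop. The vertical moment is near zero, so the load is shared. I'll ease off, release and rise.

Emit:
jog_arm:
  deltas:
    - {"gripper":0,"offset":[0,-0.0006,0],"rotation":[0,0,0]}
    - {"gripper":0,"offset":[0,0,0],"rotation":[0,0,0]}
    - {"gripper":0.3,"offset":[0,0,0],"rotation":[0,0,0]}
    - {"gripper":0.3,"offset":[0,0,0],"rotation":[0,0,0]}
    - {"gripper":0.3,"offset":[0,0,0],"rotation":[0,0,0]}
    - {"gripper":0.3,"offset":[0,0,0],"rotation":[0,0,0]}
    - {"gripper":0.3,"offset":[0,0,0],"rotation":[0,0,0]}

```text
clock: 19.35
position: [0.4686, 0.2173, 0.0649]
ee_rot: [0.759, 0.651, 0.0, 0.0]
ft_force: [-0.3, 0.1, 0.3]
grip_width: 0.303
grasp_force: 0.0
```

Emit:
jog_arm:
  deltas:
    - {"gripper":0.3,"offset":[0,0,-0.005],"rotation":[0,0,0]}
    - {"gripper":0.3,"offset":[0,0,-0.01],"rotation":[0,0,0]}
    - {"gripper":0.3,"offset":[0,0,-0.015],"rotation":[0,0,0]}
    - {"gripper":0.3,"offset":[0,0,-0.015],"rotation":[0,0,0]}
    - {"gripper":0.3,"offset":[0,0,-0.015],"rotation":[0,0,0]}
    - {"gripper":0.3,"offset":[0,0,-0.015],"rotation":[0,0,0]}
    - {"gripper":0.3,"offset":[0,0,-0.015],"rotation":[0,0,0]}
    - {"gripper":0.3,"offset":[0,0,-0.015],"rotation":[0,0,0]}
    - {"gripper":0.3,"offset":[0,0,-0.01],"rotation":[0,0,0]}
    - {"gripper":0.3,"offset":[0,0,0],"rotation":[0,0,0]}
    - {"gripper":0.3,"offset":[0,0,0],"rotation":[0,0,0]}

```text
clock: 20.45
position: [0.4683, 0.2172, 0.1796]
ee_rot: [0.759, 0.651, -0.0, 0.0]
ft_force: [0.8, -0.1, -1.1]
grip_width: 0.302
grasp_force: 0.0
```

Run:
```python
from h import *
o=manip.get_obs();b=imaging.camera("wrist")
print(o['position'],o['ft_force'],o['clock'])
cv2.imwrite("pics/w6.png",b)
```

```text
[0.46833129 0.2172473  0.17963323] [ 0.81089576 -0.14935734 -1.14963213] 20.45
```

View pics/w6.png

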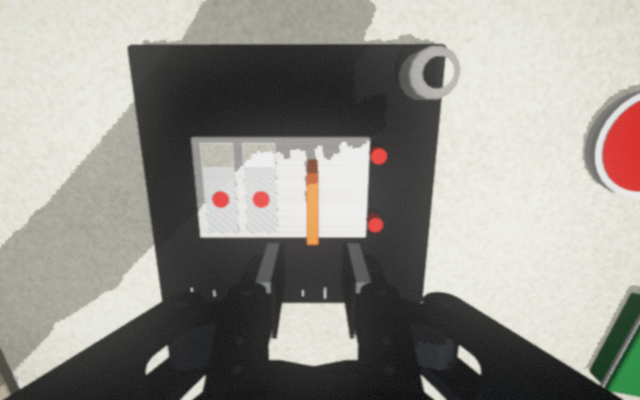

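The carrier is flat and released, and both pins, at (379,156) and (375,225), sit against its head edge (u≈368). I'll check the gaps numerically.

Run:
```python
from h import *
o=manip.get_obs();b=cv2.imread("pics/w6.png");g=cv2.cvtColor(b,cv2.COLOR_BGR2GRAY).astype(float)
E=[]
for v in range(168,212,6):
    u=355+np.argmin(np.diff(g[v,355:380]));E.append(onplane("wrist",(u+.5,v),.036,o)[:2])
E=np.array(E);c=np.polyfit(E[:,1],E[:,0],1);yaw=-np.arctan(c[0]);print("yaw",np.degrees(yaw))
for lo,hi in (((0,130,50),(6,255,255)),):
  for a,ce,s in blobs(b,lo,hi,(360,140,395,240),15)[1]:
    p=onplane("wrist",ce,.042,o);print(a,ce,p,"gap axis-edge",(p[0]-np.polyval(c,p[1]))*np.cos(yaw))
```

```text
yaw -8.700606671841228
240 [378.32083333 155.4125    ] [0.52131405 0.23753223 0.042     ] gap axis-edge 0.006067200538527258
206 [375.04368932 224.10194175] [0.5129637  0.18179818 0.042     ] gap axis-edge 0.006243906510424871
```

Both pin axes are about 6 mm ahead of the edge, which means contact, so I'm handing the job in.

```bash
python3 -c "
from workcell import workorder
print(workorder.hand_in())"
```

```text
the job is handed in; nothing more can be done
None
```

I handed the job in with the carrier flat on the stage and released; its head edge touches both red pins (measured 6.1 and 6.2 mm from the pin axes, where 6 mm is contact), and the verdict was not reported back.

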